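# Scan in a carton from the pocket rack

## Robot

A 7-joint arm with a two-finger parallel gripper is mounted at the origin on the work surface. World frame = base frame: x ahead of the robot, y to its left, z up, the work surface at z = 0. Lengths are in m, angles in rad, forces in N, time in s.
With the tool pointing down it reaches from about 0.425 to 0.875 m from the base axis. Payload 4.7 kg.
Tool frame: the origin (TCP) lies between the finger pads; the fingertips stand 8 mm ahead of it and the grasp point (between the pads) lies 11 mm behind it; z points along the fingers, y is the direction in which the jaws open and shut (so a half turn about z gives the same grasp; the last joint's range is limited). The gripper opens to 87 mm and grips with 3 to 60 N. Pads are 19 mm wide; open, the fingers measure 117 mm over their backs; the gripper's body (75 mm by 190 mm) begins 51 mm behind the grasp point.
Start: joints at [1.198, 0.321, -0.07, 1.45, 0.023, 1.371, -0.057], TCP at [0.245, -0.602, 0.231] pointing down, gripper open.
Joint ranges: [-2.86, 2.86], [-0.3, 2.09], [-1.38, 1.24], [0.06, 2.45], [-1.56, 4.7], [0.09, 2.05], [-2.69, 2.69]. Speed limits (rad/s): [2.57, 2.57, 3.14, 3.14, 3.14, 3.14, 3.14].

## Interface

Orientations are given as a rotation vector (axis times angle).
In Python, from bench import ctrl, optics, ticket gives the robot as it stands.
- The arm moves only by the tool play_rows, never from a script. Its argument "motion" is a list of rows, each a list of 5 numbers: the closure, from 0 (fully open) to 1 (shut), then the shift along the tool's x, y, z in cm, then the turn about the tool's z in rad. In form: [[jaw, tx, ty, tz, spin], ...]. A call has 1 to 20 rows; each row shifts and turns the commanded pose from where the row before left it, along the tool's axes as they then stand; what a row does not reach is not made up. A row lasts 1/8 s, in which the tool goes at most 62.5 mm and 10.7 degrees, less where a joint would pass 70% of its speed; a pose out of reach is approached as far as the arm can. A call is refused whole if a number of a shift passes 6.25 or a number of a turn 0.188, either way. A call with a gripper value outside its range is refused whole. The fingers move at their own pace and stop on an object; "force" is the grip in N (left out, the last holds). Time passes only in rows, so rows that do not move let the fingers close. It gives the time, the measured TCP pose, the force and the opening at its end, in the units of the state.
- ctrl.get_state(): the state, without advancing time (a new reading comes with each control period).
- optics.get_image(name): name is "scene" or "top" or "wrist"; returns the picture (400x640x3 uint8, red, green, blue); there is no depth.
- optics.calibration(name): a dict with "K" (3x3 intrinsics, pixels), "pose" (4x4, takes a point from camera to world coordinates); the wrist camera has in their place "hand_eye" (4x4, takes a point from camera to tool coordinates, whose origin is the TCP and whose axes are the flange's). Camera axes: x right, y down, z forward; pixel columns grow to the right and rows downward; lengths in m; the calibration is good to about 2 mm. A picture is of the moment at which its call begins: read the wrist's pose just before it. calibration takes no time and is no camera call.
- ticket.close_job(): hands the job in, once; it reports no verdict.
The state is a dict: "time": time; "joint_positions": joint angles; "qd": joint speeds; "joint_torque": joint torques, N m; "position": TCP position; "tool_rot": TCP orientation; "ft_force": force on the tool from outside, world axes, zero at the start; "torque": the same for the moment, N m; "grip_width": opening from 0.0 (shut) to 1.0 (fully open).
Only numpy, scipy, OpenCV 4.12 (cv2) and the standard library are available. Lean on these libraries where they do the work, as an engineer would, in place of code of your own. Each camera call takes 0.05 s, during which the arm holds its last target.

## Task

Scan in the tall carton: draw it up out of its pocket in the steel rack and show the wide label on its broad face to the scanner window for about a second, then give the carton a quarter turn and show the window the tall label on its narrow side. Each time the label is centred in front of the window and about 10 cm from it, square to it, with the carton leaned to match the tilted window and its top still uppermost. Finish with the program still holding the carton up there in the gripper, the tall label facing the window, without touching the scanner or disturbing anything else on the bench.

Things in the scene. Friction and masses are not known exactly. Their poses are not given: they have to be found in the camera images.
- carton_center (a point): Centre (half-way up) of the tall cardboard carton, 44 mm (its x) by 64 mm (its y) by 180 mm (its z, up when it stands), about 0.15 to 0.31 kg. It stands in one of the three pockets of the rack and is by far the tallest thing in it, its top 186 mm above the table. Its axes are those of the carton.
- wide_label (a point): Centre of the wide white barcode label (54 mm across, 36 mm high) on the carton's broad face at +x, 22 mm from the carton's centre, half-way up; carton's axes, the label faces carton +x.
- tall_label (a point): Centre of the tall white barcode label (26 mm across, 66 mm high) on the carton's narrow side at +y, 32 mm from the carton's centre, half-way up; carton's axes, the label faces carton +y.
- carton: The same carton; origin at the centre of its underside.
- rack: Fixed dark rack of three equal pockets in a row along its y axis, at y = -74, 0 and 74 mm; each is 50 mm (x) by 70 mm (y) inside, 3 mm clear of the carton all round. Outside 58 by 226 mm, rim 70 mm above the table, pocket floor 6 mm above the table. Origin at the centre of its underside; the carton's axes are parallel to the rack's at the start.
- window (a point): Centre of the scanner's dark glass window, 270 mm above the table. Its axes: -x points out of the window, horizontally towards the robot's side and 30 degrees downward; y is level; z runs up the tilted window face, leaning to the robot's side at the top. The grey head around it is 72 mm wide (y), 76 mm high (z) and reaches 50 mm back (+x). To be square to it a label faces along the window's +x with the carton's z along the window's z.
- scan_stand: Fixed scanner stand with head. Origin on the table, 170 mm in front of the window (on the robot's side); a 110 by 130 mm foot, 12 mm thick, spans x = 155 to 265 mm, a 22 mm post rises at x = 240 mm to 295 mm height, and the tilted head sits with its window at x = 170 mm, z = 270 mm. The space before the window is empty.
- short_carton: Bystander in a rack pocket: cardboard carton 44 by 64 mm, 112 mm tall; origin at its underside.
- tin: Bystander in a rack pocket: metal tin 44 by 64 mm, 102 mm tall; origin at its underside.
- tape_roll: Bystander: roll of packing tape lying flat, 96 mm across, 48 mm high; origin at its underside.
- pen_pot: Bystander: dark steel pot 72 mm across, 95 mm high; origin at its underside.
- plastic_jar: Bystander: white plastic jar 60 mm across, 150 mm high; origin at its underside.
- screwdriver: Bystander: screwdriver lying on the bench, 200 mm long, 26 mm high.
There are look-alikes about, which are no part of the job. Leave any green look-alike of the carton alone. There is more than one size of the rack; the one meant has the size given above.

How it is judged:
By the outcome, as a careful person would: the job done as asked, in the order asked, and still so for the second after the job is handed in, while the arm keeps its last pose, push and grip.
It also fails if it takes over 48 s, if anything falls off the work surface, if the arm or the gripper's body presses on something with over 40 N, if the wrist force passes 120 N, or if a joint passes its speed limit or range.

## Working session

There is one attempt and no reset: what is moved stays moved. The work goes in short steps, Python scripts to look and compute and a tool call to move; the robot and the scene stay as the last step left them, time stands still between calls to the robot, and variables do not carry over. Pictures are saved under pics/ and viewed, and the job is handed in when it is done.

Besides the shell and the picture viewer there is one more tool, called after "Request:" as name(argument=value, ...), one argument or row to a line, values as JSON. play_rows: Moves the arm, as the interface text tells. Its arguments: {"type":"object","properties":{"motion":{"type":"array"},"force":{"type":"number"}},"required":["motion"]}

```bash
mkdir -p pics; ls
python3 - <<'E'
from bench import ctrl, optics, ticket
import cv2, numpy as np
np.set_printoptions(precision=4,suppress=True)
s=ctrl.get_state(); print({k:np.round(v,4) for k,v in s.items()})
for n in ["scene","top"]:
    cv2.imwrite(f"pics/{n}0.png",optics.get_image(n)[:,:,::-1]); c=optics.calibration(n); print(n,c["K"],c["pose"])
print(optics.calibration("wrist"))
E
```

```text
pics
{'time': np.float64(0.0), 'joint_positions': array([ 1.1981,  0.3219, -0.0701,  1.4517,  0.0226,  1.3708, -0.0569]), 'qd': array([-0.0004, -0.0002,  0.001 ,  0.0009,  0.0011, -0.0008,  0.0005]), 'joint_torque': array([ -0.0001, -49.1288,  -0.4042, -31.2528,  -0.0641,   0.0438,
         0.0002]), 'position': array([ 0.245 , -0.6015,  0.2294]), 'tool_rot': array([-3.0812, -0.6034,  0.0007]), 'ft_force': array([-1.1386,  0.4248, -0.3089]), 'torque': array([-0.0048,  0.0311, -0.0244]), 'grip_width': np.float64(1.0008)}
scene [[371.6736   0.     322.6156]
 [  0.     371.6736 195.5953]
 [  0.       0.       1.    ]] [[-0.2986  0.7955 -0.5273  1.042 ]
 [ 0.9544  0.2473 -0.1674  0.1469]
 [-0.0028 -0.5532 -0.833   0.9763]
 [ 0.      0.      0.      1.    ]]
top [[491.8566   0.     317.3104]
 [  0.     491.8566 193.1076]
 [  0.       0.       1.    ]] [[-0.0323 -0.9726  0.2303  0.2559]
 [-0.9995  0.0328 -0.0013 -0.0003]
 [-0.0063 -0.2302 -0.9731  1.4233]
 [ 0.      0.      0.      1.    ]]
{'K': array([[342.4975,   0.    , 321.8272],
       [  0.    , 342.4975, 199.1438],
       [  0.    ,   0.    ,   1.    ]]), 'hand_eye': array([[ 0.0011, -0.9672, -0.2542,  0.0697],
       [ 1.    ,  0.0011,  0.0002,  0.0004],
       [ 0.0001, -0.2542,  0.9672, -0.1544],
       [ 0.    ,  0.    ,  0.    ,  1.    ]])}
```

View pics/scene0.png

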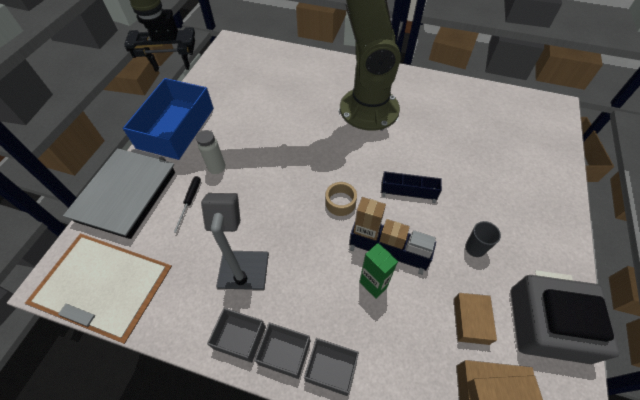

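View pics/top0.png

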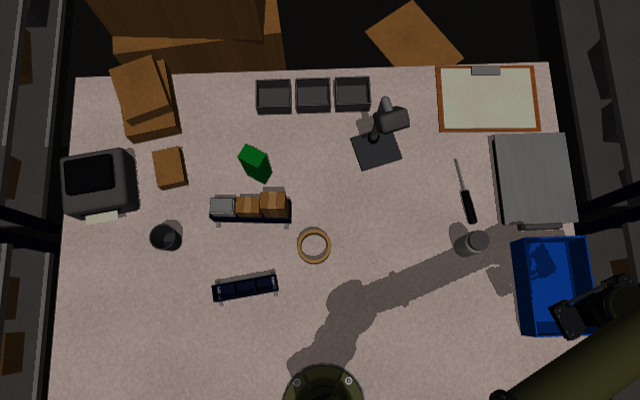

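The scene shows a rack at scene (393,243) holding a tall brown carton at (370,215), a short carton at (395,234) and a tin at (421,243). The scanner head is at (221,212) with its foot at (243,270). An empty smaller rack stands at (411,186), a green carton at (379,270), the pot at (483,239), the tape roll at (341,198) and the jar at (211,152).

Look-alikes for the carton are the green one at (379,270), the short one at (395,234) and the loose boxes at (475,317). I'll choose the brown one at (370,215). The rack look-alikes are the small empty one at (411,186) and the trays at (284,350). I'll check the choice in close crops.

Run:
```python
import cv2, numpy as np
a=cv2.imread("pics/scene0.png")[170:300,320:450]; b=cv2.imread("pics/scene0.png")[180:300,180:290]
c=cv2.imread("pics/top0.png")[170:240,195:310]; d=cv2.imread("pics/top0.png")[85:180,340:420]
f=lambda i,w,h:cv2.resize(i,(w,h),interpolation=cv2.INTER_CUBIC)
cv2.imwrite("pics/crop1.png",np.vstack([np.hstack([f(a,400,300),f(b,400,300)]),np.hstack([f(c,400,300),f(d,400,300)])]))
```

```text
(no output)
```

View pics/crop1.png

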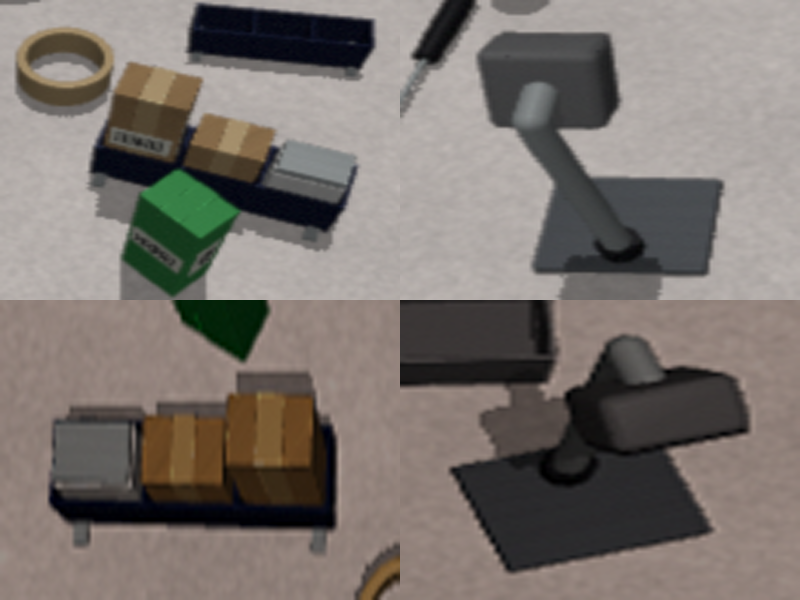

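Confirmed: the brown carton in the end pocket of the filled dark rack has the wide label on the side away from the robot, so carton +x is about world +x. Its tall label should face the short carton (+y). Next I fit the poses of the rack/carton and the scanner with wireframes.

```bash
cat > h.py <<'E'
import cv2, numpy as np
from scipy.spatial.transform import Rotation as R
from scipy.optimize import least_squares
np.set_printoptions(precision=4,suppress=True)
CAL={}
def cal(n):
    from bench import optics
    c=optics.calibration(n); return c["K"],c["pose"]
def proj(K,T,P):
    P=np.atleast_2d(P); q=(P-T[:3,3])@T[:3,:3]; u=q@K.T; return u[:,:2]/u[:,2:]
def pl(x,y,yaw): 
    T=np.eye(4);T[:3,:3]=R.from_euler('z',yaw).as_matrix();T[:2,3]=x,y;return T
def ap(T,P): return np.atleast_2d(P)@T[:3,:3].T+T[:3,3]
def box(x0,x1,y0,y1,z0,z1): return np.array([[x,y,z] for x in(x0,x1) for y in(y0,y1) for z in(z0,z1)],float)
ED=[(0,1),(2,3),(4,5),(6,7),(0,2),(1,3),(4,6),(5,7),(0,4),(1,5),(2,6),(3,7)]
def draw(im,K,T,P,col):
    p=proj(K,T,P)
    for a,b in ED: cv2.line(im,tuple(np.round(p[a]*16).astype(int)),tuple(np.round(p[b]*16).astype(int)),col,1,cv2.LINE_AA,4)
Tw=np.eye(4);Tw[:3,:3]=R.from_euler('y',-30,degrees=True).as_matrix();Tw[:3,3]=.17,0,.27  # window in stand frame
E
python3 - <<'E'
from h import *
C={n:cal(n) for n in("scene","top")}
print(Tw[:3,:3])
foot=[("scene",[(155,65),(155,-65),(265,-65),(265,65)],[(268.6,252),(223.2,251.2),(217.4,288),(264.7,288.8)]),
("top",[(155,65),(155,-65),(265,65)],[(362,170.5),(402.2,157.8),(350,137.6)])]
def res(p):
    r=[]
    for n,o,u in foot:
        P=np.c_[np.array(o)/1000,np.full(len(o),.012)]; r.append((proj(*C[n],ap(pl(*p),P))-np.array(u)).ravel())
    return np.concatenate(r)
s=least_squares(res,[.55,-.1,0]);print("stand",s.x,s.fun)
S=pl(*s.x)
# carton top, top image
tc=np.array([(228,95),(312,93),(316,162),(231,166)])/[3.478,4.286]+[195,170]
o=np.array([(22,32,180),(22,-32,180),(-22,-32,180),(-22,32,180)])/1000
def rc(p): return (proj(*C["top"],ap(pl(*p),o+[0,0,.006]))-tc).ravel()
s2=least_squares(rc,[.5,.1,0]);print("carton",s2.x,s2.fun)
c=pl(*s2.x)
rk=s2.x.copy(); rk[:2]=ap(c,[0,.074,0])[0,:2]; print("rack",rk)
for n in C:
    im=cv2.imread(f"pics/{n}0.png")
    draw(im,*C[n],ap(c,box(-.022,.022,-.032,.032,.006,.186)),(0,0,255))
    draw(im,*C[n],ap(pl(*rk),box(-.029,.029,-.113,.113,0,.07)),(0,255,0))
    draw(im,*C[n],ap(S,box(.155,.265,-.065,.065,0,.012)),(0,255,255))
    draw(im,*C[n],ap(S@Tw,box(0,.05,-.036,.036,-.038,.038)),(255,255,0))
    x0,x1,y0,y1=dict(scene=(190,450,170,310),top=(195,425,85,240))[n]
    cv2.imwrite(f"pics/ov_{n}.png",cv2.resize(im[y0:y1,x0:x1],None,fx=3,fy=3,interpolation=cv2.INTER_CUBIC))
E
```

```text
[[ 0.866 -0.    -0.5  ]
 [ 0.     1.    -0.   ]
 [ 0.5    0.     0.866]]
stand [ 0.5263 -0.2428  0.2897] [ 0.3346 -1.1917  0.0215 -0.9039 -0.8163 -0.1137  0.3886 -0.3217 -0.4554
 -0.5174  0.2206 -1.0945 -0.6652 -0.7456]
carton [0.5342 0.1125 0.0132] [ 0.0133  0.1713  0.5724 -0.4917 -0.0557  0.05   -0.5255  0.259 ]
rack [0.5332 0.1865 0.0132]
```

View pics/ov_scene.png

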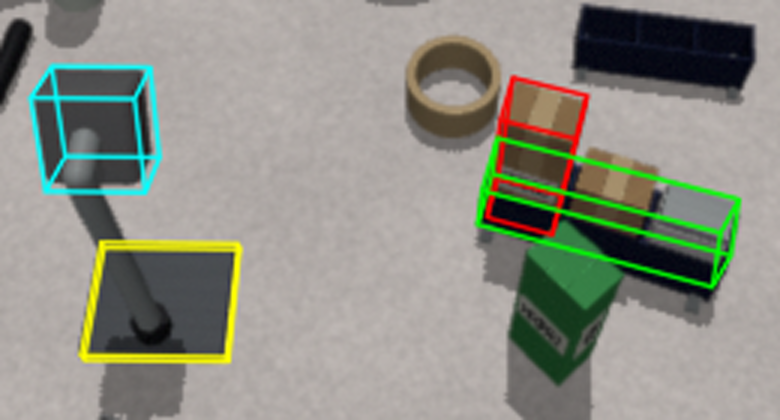

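View pics/ov_top.png

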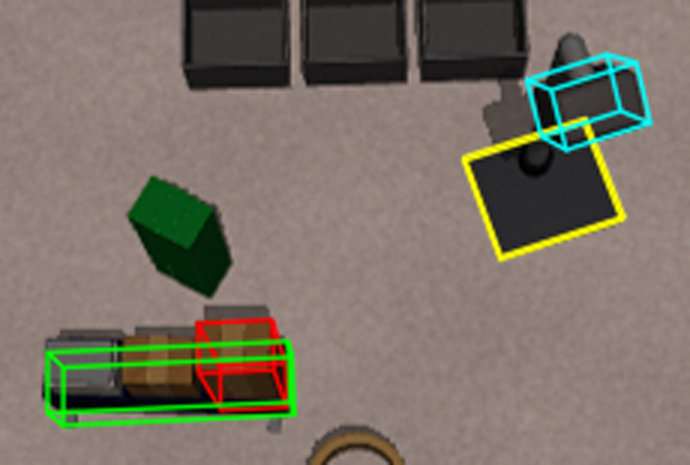

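The foot fits to about 1 px; the head and rack need a closer look. I'll rise, turn the jaws onto the carton's x axis and view the scanner with the wrist camera on the way.

```bash
cat >> h.py <<'E'
def rows(p0,rv0,p1,spin,n,jaw=0):
    "n equal world-straight rows with spin per row; shift along tool axes before the turn of that row"
    Rm=R.from_rotvec(rv0); d=(np.array(p1)-p0)/n; out=[]
    for i in range(n):
        t=Rm.inv().apply(d)*100; out.append([jaw,*[round(float(v),2) for v in t],round(spin/n,4)])
        Rm=Rm*R.from_rotvec([0,0,spin/n])
    return out
def st():
    from bench import ctrl
    return ctrl.get_state()
E
python3 - <<'E'
from h import *
s=st(); p=s["position"];Rm=R.from_rotvec(s["tool_rot"]);print(Rm.as_matrix())
print(rows([.245,-.6015,.40],s["tool_rot"],[.50,-.20,.40],-1.18,8))
E
```

```text
[[ 0.9261  0.3773 -0.0007]
 [ 0.3773 -0.9261  0.0015]
 [-0.0001 -0.0017 -1.    ]]
[[0, 4.85, -3.45, 0.01, -0.1475], [0, 5.3, -2.7, 0.01, -0.1475], [0, 5.64, -1.89, 0.01, -0.1475], [0, 5.85, -1.04, 0.01, -0.1475], [0, 5.94, -0.17, 0.01, -0.1475], [0, 5.9, 0.71, 0.01, -0.1475], [0, 5.73, 1.57, 0.01, -0.1475], [0, 5.44, 2.39, 0.01, -0.1475]]
```

Request:
play_rows(
  motion=[
    [0,0,0,-5.7,0],
    [0,0,0,-5.7,0],
    [0,0,0,-5.7,0],
    [0,4.85,-3.45,0,-0.1475],
    [0,5.3,-2.7,0,-0.1475],
    [0,5.64,-1.89,0,-0.1475],
    [0,5.85,-1.04,0,-0.1475],
    [0,5.94,-0.17,0,-0.1475],
    [0,5.9,0.71,0,-0.1475],
    [0,5.73,1.57,0,-0.1475],
    [0,5.44,2.39,0,-0.1475],
    [0,0,0,0,0],
    [0,0,0,0,0],
  ],
)

```text
time: 1.72
position: [0.4997, -0.2011, 0.4011]
tool_rot: [-2.227, -2.216, 0.002]
ft_force: [0.2, -0.4, 0.5]
grip_width: 0.998
```

```bash
cat >> h.py <<'E'
def wrist(name):
    from bench import optics
    s=st(); c=optics.calibration("wrist"); im=optics.get_image("wrist")[:,:,::-1].copy()
    T=np.eye(4);T[:3,:3]=R.from_rotvec(s["tool_rot"]).as_matrix();T[:3,3]=s["position"]
    cv2.imwrite(f"pics/{name}.png",im); np.savez(f"pics/{name}.npz",K=c["K"],T=T@c["hand_eye"]); 
    print("t",s["time"],"p",s["position"],"rv",s["tool_rot"],"q",s["joint_positions"],"F",s["ft_force"],"g",s["grip_width"])
    return im
def wcal(name): z=np.load(f"pics/{name}.npz"); return z["K"],z["T"]
E
python3 -c "
from h import *
wrist('w1')"
```

```text
t 1.725 p [ 0.4997 -0.2011  0.4011] rv [-2.2266 -2.2157  0.0018] q [ 0.7791  0.0804 -0.4798  1.4087  0.0381  1.6623  0.2991] F [ 0.1792 -0.3508  0.5267] g 0.9983153011371853
```

View pics/w1.png

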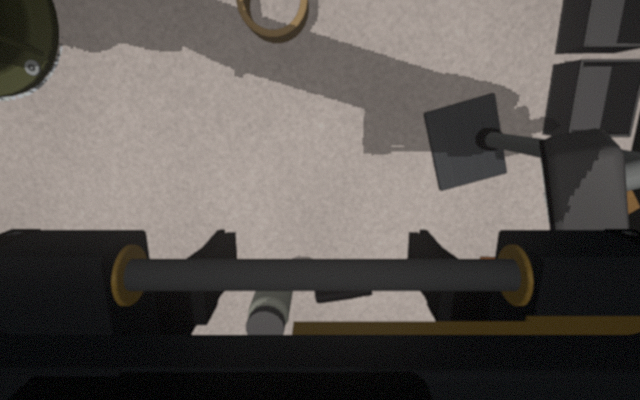

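The wrist view shows the foot with corners at (424,114), (494,94), (507,172) and (440,190), and the head at about (585,180). I'll add those to the scanner fit.

```bash
cat > fit.py <<'E'
from h import *
C={n:cal(n) for n in("scene","top")}; C["w1"]=wcal("w1")
im=cv2.imread("pics/w1.png"); g=cv2.cvtColor(im,cv2.COLOR_BGR2GRAY)
foot=[("scene",[(155,65),(155,-65),(265,-65),(265,65)],[(268.6,252),(223.2,251.2),(217.4,288),(264.7,288.8)]),
("top",[(155,65),(155,-65),(265,65)],[(362,170.5),(402.2,157.8),(350,137.6)]),
("w1",[(155,65),(265,65),(265,-65),(155,-65)],[(424,114),(494,94),(507,172),(440,190)])]
def res(p,only=None):
    r=[]
    for n,o,u in foot:
        if only and n not in only: continue
        P=np.c_[np.array(o)/1000,np.full(len(o),.012)]; r.append((proj(*C[n],ap(pl(*p),P))-np.array(u)).ravel())
    return np.concatenate(r)
for only in (["w1"],["scene"],["top"],None):
    s=least_squares(res,[.52,-.24,.29],args=(only,),x_scale=[.1,.1,1]);print(only,s.x,s.fun.round(1))
S=pl(*s.x)
for n in C:
    im=cv2.imread(f"pics/{n}0.png" if n!="w1" else "pics/w1.png")
    draw(im,*C[n],ap(S,box(.155,.265,-.065,.065,0,.012)),(0,255,255))
    draw(im,*C[n],ap(S@Tw,box(0,.05,-.036,.036,-.038,.038)),(255,255,0))
    x0,y0=dict(scene=(180,170),top=(320,80),w1=(410,70))[n]
    cv2.imwrite(f"pics/o_{n}.png",cv2.resize(im[y0:y0+(190 if n=='w1' else 130),x0:x0+(230 if n=='w1' else 130)],(390,390),interpolation=cv2.INTER_CUBIC))
cv2.imwrite("pics/o1.png",cv2.resize(np.hstack([cv2.imread(f"pics/o_{n}.png") for n in C]),(800,266)))
cv2.imwrite("pics/o1w.png",cv2.resize(cv2.imread("pics/o_w1.png"),(600,500)))
E
python3 fit.py
```

```text
['w1'] [ 0.5252 -0.2442  0.2815] [-0.8 -0.9  0.5 -1.9  0.3  1.3 -0.1  2. ]
['scene'] [ 0.5278 -0.242   0.2895] [ 0.4 -0.6  0.  -0.4 -0.8  0.5  0.4  0.3]
['top'] [ 0.5231 -0.242   0.2809] [-0.3  0.2  0.5 -0.1 -0.2 -0.2]
None [ 0.5254 -0.2436  0.2833] [-0.2 -1.4 -0.4 -1.4 -1.5 -0.7 -0.4 -0.6  0.1 -0.5  0.9 -0.8  0.1 -0.8
 -0.7 -1.4  0.5 -2.7  0.5  0.6  0.1  1.4]
```

View pics/o1.png

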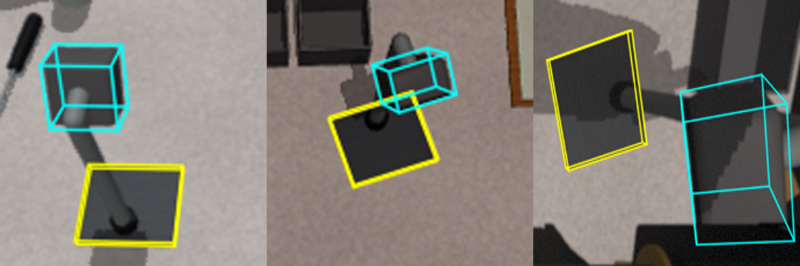

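View pics/o1w.png

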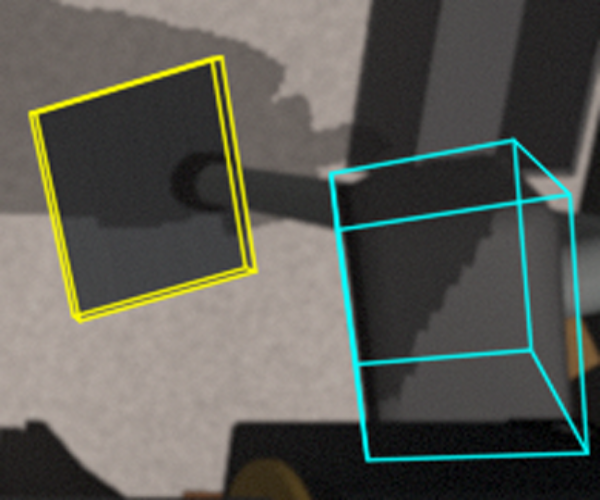

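Scanner stand ≈ (0.525, -0.244), yaw 0.283, and the views agree. The head reads slightly smaller than the drawn box, by the same amount on each side (rounded corners). Now over to the rack.

Request:
play_rows(
  motion=[
    [0,5.8,0.85,1,0],
    [0,5.8,0.85,1,0],
    [0,5.8,0.85,1,0],
    [0,5.8,0.85,1,0],
    [0,0,0,0,0],
    [0,0,0,0,0],
  ],
)

```text
time: 2.52
position: [0.5351, 0.029, 0.3614]
tool_rot: [2.229, 2.213, -0.002]
ft_force: [-0.2, -0.4, 0.6]
grip_width: 0.997
```

```bash
python3 -c "
from h import *
wrist('w2')"
```

```text
t 2.525 p [0.5351 0.029  0.3614] rv [ 2.229   2.213  -0.0018] q [ 0.5351  0.0844 -0.6819  1.4916  0.0543  1.585  -0.1515] F [-0.2089 -0.391   0.6198] g 0.9968869132450899
```

View pics/w2.png

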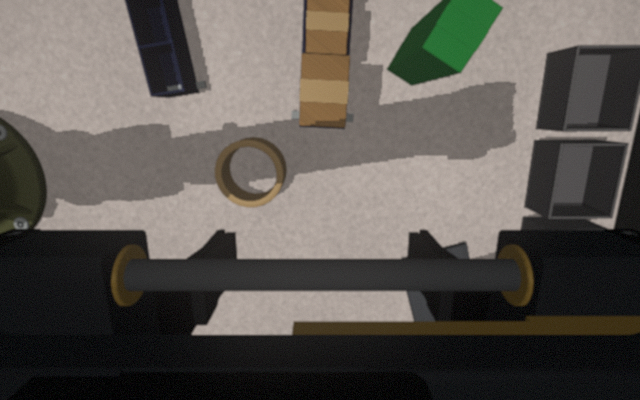

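```bash
python3 -c "
import cv2
im=cv2.imread('pics/w2.png')[0:140,270:380]
cv2.imwrite('pics/w2c.png',cv2.resize(im,None,fx=4.2,fy=4.2,interpolation=cv2.INTER_CUBIC))"
```

```text
(no output)
```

View pics/w2c.png

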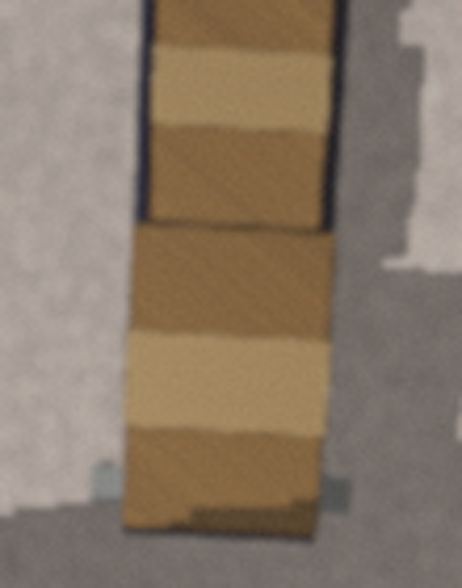

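Run:
```python
from h import *
C={n:cal(n) for n in("scene","top")}; C["w2"]=wcal("w2")
u={"w2":np.array([(302.1,52.9),(349,55.2),(344.3,128.6),(299.5,126.2)]),"top":np.array([(231,166),(228,95),(312,93),(316,162)])/[3.478,4.286]+[195,170]}
o={"w2":[(-22,32),(22,32),(22,-32),(-22,-32)],"top":[(-22,32),(22,32),(22,-32),(-22,-32)]}
def res(p,ns): return np.concatenate([(proj(*C[n],ap(pl(*p),np.c_[np.array(o[n])/1000,np.full(4,.186)]))-u[n]).ravel() for n in ns])
for ns in (["w2"],["top"],["w2","top"]):
    s=least_squares(res,[.53,.11,0],args=(ns,));print(ns,s.x,s.fun.round(1))
```

```text
['w2'] [ 0.5379  0.1134 -0.0561] [-1.1  0.1  1.   0.4  0.9 -0.3 -0.9 -0.2]
['top'] [0.5342 0.1125 0.0132] [-0.5  0.3  0.   0.2  0.6 -0.5 -0.1  0.1]
['w2', 'top'] [ 0.5375  0.1133 -0.0491] [-1.8  0.4  0.4  0.3  0.8 -0.3 -1.   0.  -1.4 -1.7  0.2 -1.8  0.8 -1.
 -0.9 -0.4]
```

Carton ≈ (0.5375, 0.113), yaw -0.05; the wrist view is the sharper one, with residuals of 1 px or less. I'll descend with the jaws along its x and the grasp point about 35 mm under the top.

Request:
play_rows(
  motion=[
    [0,4.2,0.1,2,0.02],
    [0,4.2,0.1,2,0.02],
    [0,0,0,4.5,0],
    [0,0,0,4.5,0],
    [0,0,0,4.5,0],
    [0,0,0,4.5,0],
    [0,0,0,0,0],
    [0,0,0,0,0],
  ],
  force=40,
)

```text
time: 3.58
position: [0.5397, 0.1143, 0.1433]
tool_rot: [2.271, 2.168, 0.003]
ft_force: [-0.2, -0.0, 0.6]
grip_width: 1.002
```

```bash
python3 -c "
from h import *
wrist('w3')"
```

```text
t 3.575 p [0.5397 0.1143 0.1433] rv [2.2713 2.1684 0.0027] q [ 0.3968  0.2447 -0.7387  1.7894  0.1785  1.1732 -0.4426] F [-0.1977 -0.0035  0.6064] g 1.0021795120132486
```

View pics/w3.png

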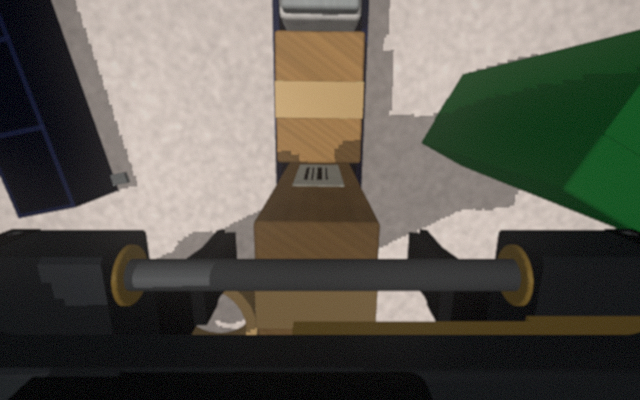

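The view shows the carton centred between the fingers (edges at columns 257 and 378) with its sides parallel to the image. The tall label is on its +y side at (318,177), which confirms the axes. Closing.

Request:
play_rows(
  motion=[
    [1,0,0,0,0],
    [1,0,0,0,0],
    [1,0,0,0,0],
    [1,0,0,0,0],
    [1,0,0,0,0],
    [1,0,0,0,0],
  ],
  force=40,
)

```text
time: 4.38
position: [0.5381, 0.1153, 0.1415]
tool_rot: [-2.27, -2.172, 0.0]
ft_force: [-0.6, -0.4, 0.6]
grip_width: 0.506
```

Request:
play_rows(
  motion=[
    [1,0,0,-1,0],
    [1,0,0,-2,0],
    [1,0,0,-3,0],
    [1,0,0,-4,0],
    [1,0,0,-4,0],
    [1,0,0,-4,0],
    [1,0,0,-4,0],
    [1,0,0,0,0],
  ],
)

```text
time: 5.38
position: [0.5395, 0.1164, 0.3663]
tool_rot: [2.266, 2.169, 0.01]
ft_force: [-0.0, 0.2, -1.4]
grip_width: 0.504
```

Run:
```python
from h import *
im=wrist('w4')
from bench import optics
b=optics.get_image("scene")[100:300,300:500,::-1]
cv2.imwrite("pics/m4.png",np.hstack([cv2.resize(im,(480,300)),cv2.resize(b,(300,300))]))
s=st(); print(s["joint_torque"])
```

```text
t 5.375 p [0.5395 0.1164 0.3663] rv [2.2659 2.1695 0.0098] q [ 0.423   0.1267 -0.7566  1.4503  0.0884  1.5913 -0.3706] F [-0.014   0.1776 -1.4199] g 0.5037960329312884
[ -0.1324 -33.326   -3.0316 -34.1038  -0.0966  -0.0093   0.0013]
```

View pics/m4.png

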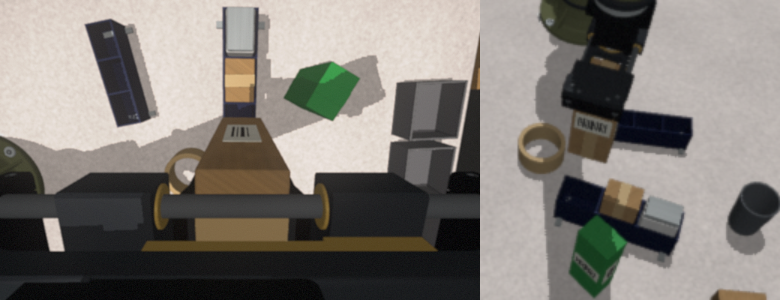

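Lifted clean, and both bystanders are still in the rack. Moves only translate and spin, so the 30° lean has to come from working against the arm's reach limit (joint 6 at its stop tips the tool outward). I'll fit a kinematic model from the logged joints to plan that.

```bash
cat > kin.py <<'E'
from h import *
import itertools
Q=np.array([[1.1981,.3219,-.0701,1.4517,.0226,1.3708,-.0569],[.7791,.0804,-.4798,1.4087,.0381,1.6623,.2991],[.5351,.0844,-.6819,1.4916,.0543,1.585,-.1515],[.3968,.2447,-.7387,1.7894,.1785,1.1732,-.4426],[.423,.1267,-.7566,1.4503,.0884,1.5913,-.3706]])
P=np.array([[.245,-.6015,.2294],[.4997,-.2011,.4011],[.5351,.029,.3614],[.5397,.1143,.1433],[.5395,.1164,.3663]])
V=np.array([[-3.0812,-.6034,.0007],[-2.2266,-2.2157,.0018],[2.229,2.213,-.0018],[2.2713,2.1684,.0027],[2.2659,2.1695,.0098]])
def rz(a):return R.from_euler('z',a).as_matrix()
def ry(a):return R.from_euler('y',a).as_matrix()
def fk(q,g,sg):
    h,L1,L2,L3,a1,a2,a3,t=g
    M=rz(sg[0]*q[0]);p=np.array([0,0,h])
    M=M@ry(q[1]);M=M@rz(sg[1]*q[2]);p=p+M@[a1,0,L1]
    M=M@ry(q[3]);p=p+M@[a2,0,0];M=M@rz(sg[2]*q[4]);p=p+M@[0,0,L2]
    M=M@ry(q[5]);p=p+M@[a3,0,0];M=M@rz(sg[3]*q[6]+t);p=p+M@[0,0,L3]
    return p,M
def res(g,sg):
    r=[]
    for q,p,v in zip(Q,P,V):
        a,M=fk(q,g,sg); r+=list((a-p)*10)+list(R.from_matrix(M.T@R.from_rotvec(v).as_matrix()).as_rotvec())
    return np.array(r)
if __name__=="__main__":
    best=[]
    for sg in itertools.product([1,-1],repeat=4):
      for t in (-1.57,0,1.57,3.14):
        s=least_squares(res,[.35,.4,.4,.2,0,0,0,t],args=(sg,)); best.append((s.cost,sg,s.x))
    best.sort(key=lambda b:b[0])
    for b in best[:4]: print(b)
    print(res(best[0][2],best[0][1]).reshape(-1,6))
E
python3 kin.py
```

```text
(np.float64(0.08111056309043412), (-1, -1, -1, -1), array([ 1.617 ,  0.6159,  0.5196,  1.8488, -0.0276,  0.0296,  0.0076,
        1.5708]))
(np.float64(0.08111056309043414), (-1, -1, -1, -1), array([ 1.617 ,  0.6159,  0.5196,  1.8488, -0.0276,  0.0296,  0.0076,
        1.5708]))
(np.float64(0.0811105630904342), (-1, -1, -1, -1), array([ 1.617 ,  0.6159,  0.5196,  1.8488, -0.0276,  0.0296,  0.0076,
        1.5708]))
(np.float64(0.08111056309043442), (-1, -1, -1, -1), array([ 1.617 ,  0.6159,  0.5196,  1.8488, -0.0276,  0.0296,  0.0076,
        1.5708]))
[[ 0.2639 -0.0015 -0.014  -0.0001  0.      0.0001]
 [-0.0342  0.21    0.0063  0.0001  0.0001 -0.0001]
 [-0.1173  0.1345 -0.0012 -0.0001 -0.      0.    ]
 [-0.0043  0.0128  0.0037  0.      0.      0.    ]
 [ 0.0418  0.1151  0.0053 -0.      0.0001 -0.    ]]
```

```bash
cat > kin2.py <<'E'
from kin import *
def fk(q,g):
    # offsets in each link frame: base h; after j1 (o1), after j3 (o3), after j4(o4) after j5(o5), after j6(o6), L3
    h,x1,y1,x3,y3,L1,x4,y4,x5,y5,L2,x6,y6,L3=g
    M=rz(-q[0]);p=np.array([0,0,h])+M@[x1,y1,0]
    M=M@ry(q[1]);M=M@rz(-q[2]);p=p+M@[x3,y3,L1]
    M=M@ry(q[3]);p=p+M@[x4,y4,0];M=M@rz(-q[4]);p=p+M@[x5,y5,L2]
    M=M@ry(q[5]);p=p+M@[x6,y6,0];M=M@rz(-q[6]+np.pi/2);p=p+M@[0,0,L3]
    return p,M
g0=np.array([.35,0,0,0,0,.4,0,0,0,0,.4,0,0,.2])
def r2(g,lam=3e-3):
    return np.concatenate([np.concatenate([(fk(q,g)[0]-p) for q,p in zip(Q,P)])*100,(g-g0)*lam*100])
if __name__=="__main__":
    for lam in(.01,1e-3,1e-4):
        s=least_squares(r2,g0,args=(lam,));print(lam,s.x,"\n",s.fun[:15].reshape(-1,3)*10)
E
python3 kin2.py
```

```text
0.01 [ 0.228   0.0002 -0.0158  0.0023 -0.0068  0.4658 -0.0014 -0.0068  0.0003
  0.0015  0.5115  0.0005  0.0015  0.3379] 
 [[-0.0381  0.0525  0.0124]
 [ 0.1177 -0.0466  0.0462]
 [ 0.1172  0.0273  0.0199]
 [ 0.0288  0.0002  0.0261]
 [-0.2042 -0.0465 -0.0925]]
0.001 [ 0.2543  0.0001 -0.0156  0.0007 -0.0058  0.4678  0.0004 -0.0058 -0.0006
  0.0004  0.5125  0.0001  0.0004  0.3656] 
 [[-0.0035  0.0001 -0.0038]
 [ 0.0061  0.002   0.0485]
 [ 0.0017  0.0117 -0.0338]
 [ 0.0021  0.0044  0.0106]
 [-0.005  -0.0177 -0.0214]]
0.0001 [ 0.2608  0.0001 -0.0158  0.0008 -0.0058  0.4673 -0.0002 -0.0058 -0.0002
  0.0004  0.5125  0.0001  0.0004  0.3718] 
 [[-0.0019  0.002  -0.003 ]
 [ 0.0094 -0.0054  0.0462]
 [-0.0125  0.0114 -0.0323]
 [ 0.0042  0.0041  0.0092]
 [ 0.0015 -0.0123 -0.02  ]]
```

The kinematics fit to 0.05 mm. Now I simulate what happens when the tool is driven up past joint 6's limit, and check that the final leaned poses are reachable.

```bash
cat > sim.py <<'E'
from kin2 import *
G=least_squares(r2,g0,args=(.001,)).x
LO=np.array([-2.86,-.3,-1.38,.06,-1.56,.09,-2.69]);HI=np.array([2.86,2.09,1.24,2.45,4.7,2.05,2.69])
def ik(p,M,q0,wr=.3,reg=1e-3):
    def f(q):
        a,B=fk(q,G); return np.r_[(a-p),wr*R.from_matrix(B@M.T).as_rotvec(),reg*(q-q0)]
    return least_squares(f,np.clip(q0,LO+1e-6,HI-1e-6),bounds=(LO,HI)).x
def tilt(M): # tool z
    z=M[:,2]; return np.degrees(np.arccos(-z[2])),np.arctan2(z[1],z[0])
def fore_az(q):
    M=rz(-q[0])@ry(q[1])@rz(-q[2])@ry(q[3])@rz(-q[4]); y=M[:,1]; return np.arctan2(-y[0],y[1]),y
S=pl(.5254,-.2436,.2833); W=S@Tw
def target(kind,dg=.044,gap=.10):
    "TCP pose: carton z = window z; jaws on carton x; tool z=-carton z; tool y=carton x, tool x = carton y"
    Rc=W[:3,:3] if kind=="wide" else W[:3,:3]@rz(-np.pi/2)
    c=ap(W,[-(gap+(.022 if kind=="wide" else .032)),0,0])[0]
    Mt=np.c_[Rc[:,1],Rc[:,0],-Rc[:,2]]
    return c+Rc[:,2]*dg,Mt,c   # dg: TCP height above carton centre
E
python3 - <<'E'
from sim import *
q=Q[4]
print("fore az",[fore_az(x) for x in Q])
for k in("wide","tall"):
    p,M,c=target(k);qq=ik(p,M,q,reg=1e-4);a,B=fk(qq,G);print(k,"tcp",p,"ctr",c,"q",qq,np.linalg.norm(a-p),"fore",fore_az(qq)[0])
# raise
for wr in(.05,.3,1):
    qq=q.copy();p,M=fk(q,G);p=p.copy();M=M.copy()
    print("wr",wr)
    for i in range(8):
        p=p+M@[0,0,-.05]; qq=ik(p,M,qq,wr); p,M=fk(qq,G); print(i,p,tilt(M),qq)
E
```

```text
fore az [(np.float64(-1.127054403084923), array([0.9032, 0.4293, 0.    ])), (np.float64(-0.30407536521803136), array([ 0.2994,  0.9541, -0.0009])), (np.float64(0.1443171995711399), array([-0.1438,  0.9896, -0.0011])), (np.float64(0.3962568833471198), array([-0.386 ,  0.9225, -0.0007])), (np.float64(0.32710044217434914), array([-0.3213,  0.947 , -0.0015]))]
wide tcp [ 0.5661 -0.2318  0.2471] ctr [ 0.5872 -0.2256  0.209 ] q [ 0.91   -0.003  -0.3364  1.8888 -0.4834  0.9526  1.0801] 5.841863506166336e-08 fore -0.7347329952933196
tall tcp [ 0.5577 -0.2342  0.2421] ctr [ 0.5789 -0.228   0.204 ] q [ 0.9762 -0.0096 -0.3866  1.9051 -0.4944  0.951  -0.4674] 3.110475053478913e-08 fore -0.7598579001964423
wr 0.05
0 [0.5391 0.1163 0.4163] (np.float64(0.44463761992910505), np.float64(0.13078394218259637)) [ 0.4111  0.1348 -0.7589  1.3451  0.0949  1.6902 -0.3747]
1 [0.5387 0.1163 0.4663] (np.float64(0.45082374080536414), np.float64(0.13453181927700164)) [ 0.3884  0.1562 -0.7627  1.2266  0.1122  1.7925 -0.386 ]
2 [0.5383 0.1162 0.5163] (np.float64(0.4585132017744617), np.float64(0.13979817785037543)
[... 2491 characters left out ...]
514733859275), np.float64(0.12838317568349353)) [ 0.2885  0.2415 -0.7685  0.9337  0.1882  2.0183 -0.4253]
4 [0.5334 0.1152 0.5937] (np.float64(1.0588214832300635), np.float64(0.17867428472762065)) [-0.5107  0.1887  0.3366  0.8937 -0.0698  2.05   -0.2566]
5 [0.5259 0.1136 0.6042] (np.float64(2.1417824378935126), np.float64(0.19644653222694972)) [-0.5509  0.1673  0.3779  0.8975 -0.07    2.05   -0.256 ]
6 [0.5183 0.112  0.6144] (np.float64(3.2253902317695866), np.float64(0.20242169937724427)) [-0.5959  0.1458  0.422   0.9011 -0.0685  2.05   -0.2564]
7 [0.5106 0.1103 0.6245] (np.float64(4.309446473619745), np.float64(0.20552540936138336)) [-0.6538  0.1243  0.4785  0.9049 -0.0665  2.05   -0.257 ]
```

Both leaned poses are reachable. In the simulation the tilt direction follows the arm's azimuth, and the window needs azimuth 0.283. I'll go to that azimuth, rise to the limit and push up in small steps to see how the arm behaves.

Request:
play_rows(
  motion=[
    [1,0.95,-0.3,-4.9,0],
    [1,0.95,-0.3,-4.9,0],
    [1,0.95,-0.3,-4.9,0],
    [1,0.95,-0.3,-4.9,0],
    [1,0,0,-3,0],
    [1,0,0,-3,0],
    [1,0,0,-3,0],
  ],
)

```text
time: 6.35
position: [0.5322, 0.1542, 0.5733]
tool_rot: [-2.269, -2.166, 0.024]
ft_force: [0.4, 0.5, -2.2]
grip_width: 0.502
```

```bash
cat > now.py <<'E'
from sim import *
s=st();M=R.from_rotvec(s["tool_rot"]).as_matrix();p=s["position"]
print("t",s["time"],"p",p,"rv",s["tool_rot"],"tilt",tilt(M),"az",np.arctan2(p[1],p[0]),"r",np.hypot(*p[:2]));print("q",s["joint_positions"],"mod",fk(s["joint_positions"],G)[0]-p,"F",s["ft_force"],s["grip_width"])
E
python3 now.py
```

```text
t 6.35 p [0.5322 0.1542 0.5733] rv [-2.2695 -2.166   0.0245] tilt (np.float64(0.9265991908032523), np.float64(-2.6469783286457953)) az 0.2819356328425803 r 0.5540695953278995
q [-0.3535  0.2128  0.0305  0.8996 -0.0041  2.0452 -0.3721] mod [-0.0001 -0.     -0.0003] F [ 0.3961  0.5491 -2.2313] 0.5015679072729763
```

Request:
play_rows(
  motion=[
    [1,0,0,-6,0],
    [1,0,0,-6,0],
    [1,0,0,-6,0],
    [1,0,0,-6,0],
  ],
)

```text
time: 6.85
position: [0.5012, 0.1461, 0.6689]
tool_rot: [2.208, 2.109, 0.223]
ft_force: [1.6, 0.0, -1.8]
grip_width: 0.502
```

```bash
python3 now.py
```

```text
t 6.85 p [0.5012 0.1461 0.6689] rv [2.2083 2.1089 0.2228] tilt (np.float64(9.519344717877255), np.float64(0.2598979078701753)) az 0.2835506567067955 r 0.5220619292894072
q [-0.7686  0.1126  0.5267  0.8241 -0.0658  2.0528 -0.3308] mod [ 0.0007  0.0002 -0.0002] F [ 1.5797  0.0061 -1.8305] 0.5015986341262662
```

The tool tips outward, 9.5° so far at azimuth 0.26. Pushing on.

Request:
play_rows(
  motion=[
    [1,0.3,0,-6,0],
    [1,0.3,0,-6,0],
    [1,0.3,0,-6,0],
    [1,0.3,0,-6,0],
    [1,0.3,0,-6,0],
  ],
)

```text
time: 7.48
position: [0.4509, 0.1411, 0.7553]
tool_rot: [2.131, 2.046, 0.462]
ft_force: [1.1, -0.1, -2.2]
grip_width: 0.504
```

```bash
python3 now.py
```

```text
t 7.475 p [0.4509 0.1411 0.7553] rv [2.1307 2.0462 0.4618] tilt (np.float64(19.763043670870545), np.float64(0.3081041052273864)) az 0.30315913133186656 r 0.47247383835367607
q [-0.7411 -0.0083  0.3597  0.752   0.0311  2.0531 -0.4022] mod [ 0.0016  0.0006 -0.0002] F [ 1.145  -0.0619 -2.1537] 0.5039825969714093
```

Request:
play_rows(
  motion=[
    [1,-0.5,0,-6,0],
    [1,-0.5,0,-6,0],
    [1,-0.5,0,-6,0],
    [1,-0.5,0,-6,0],
    [1,0,0,0,0],
  ],
)

```text
time: 8.1
position: [0.4069, 0.1048, 0.8062]
tool_rot: [2.093, 1.984, 0.605]
ft_force: [0.1, 0.1, -2.1]
grip_width: 0.506
```

```bash
python3 now.py
```

```text
t 8.1 p [0.4069 0.1048 0.8062] rv [2.093  1.9841 0.6047] tilt (np.float64(26.149073007684038), np.float64(0.314189438187593)) az 0.25205958766532327 r 0.42014274012084335
q [ 0.1255 -0.082  -0.3456  0.7088 -0.0755  2.0535 -0.3294] mod [0.0021 0.0006 0.0001] F [ 0.1024  0.1495 -2.0726] 0.5057558866551689
```

Request:
play_rows(
  motion=[
    [1,-2,0,-5,0],
    [1,-2,0,-5,0],
    [1,0,0,0,0],
  ],
)

```text
time: 8.48
position: [0.3717, 0.0563, 0.8326]
tool_rot: [2.052, 1.951, 0.689]
ft_force: [0.7, 0.3, -1.4]
grip_width: 0.501
```

```bash
python3 now.py
```

```text
t 8.475 p [0.3717 0.0563 0.8326] rv [2.0522 1.9508 0.6889] tilt (np.float64(30.245539651343602), np.float64(0.30984135999402573)) az 0.15023304460617068 r 0.37588618261732304
q [-0.1821 -0.1685  0.025   0.7325 -0.0823  2.0534 -0.2648] mod [0.0024 0.0007 0.0003] F [ 0.6848  0.345  -1.4046] 0.5014954280994496
```

Tilt 30.2° at azimuth 0.31, against a wanted 30° at 0.283, so within 1°. I'll check the hold and plan the approach.

Run:
```python
from sim import *
a=wrist('w5'); b=cv2.imread('pics/w4.png')
cv2.imwrite('pics/m5.png',cv2.resize(np.hstack([b[120:330,220:420],a[120:330,220:420]]),(800,420)))
s=st();M=R.from_rotvec(s["tool_rot"]).as_matrix();p=s["position"]
Wx=W[:3,:3]
for k in("wide","tall"):
    pt,Mt,c=target(k)
    rv=R.from_matrix(M.T@Mt).as_rotvec(); print(k,pt,"rel rotvec (tool)",rv)
```

```text
t 8.475 p [0.3717 0.0563 0.8326] rv [2.0522 1.9508 0.6889] q [-0.1821 -0.1685  0.025   0.7325 -0.0823  2.0534 -0.2648] F [ 0.6848  0.345  -1.4046] g 0.5014954280994496
wide [ 0.5661 -0.2318  0.2471] rel rotvec (tool) [-0.0014 -0.0148 -0.3356]
tall [ 0.5577 -0.2342  0.2421] rel rotvec (tool) [-0.0121 -0.0101  1.2351]
```

View pics/m5.png

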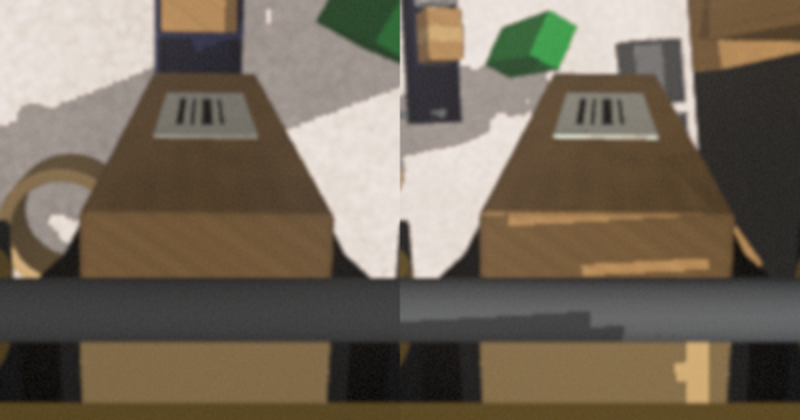

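No slip: before and after match (top edge row 226, bottom edge row 157). I'll fit the carton's pose in the tool frame from these edges and plan the rows to a stand-off before the window.

```bash
cat >> sim.py <<'E'
B0=np.array([[0,1,0],[1,0,0],[0,0,-1.]])
def wplan(M,p,pt,spin,n): 
    return rows(p,R.from_matrix(M).as_rotvec(),pt,spin,n,1)
E
python3 - <<'E'
from sim import *
from bench import optics
c=optics.calibration("wrist");K,H=c["K"],c["hand_eye"]
u=np.array([(260,226),(386,226),(297.5,157),(348,157)]); 
o=np.array([(-22,32,90),(22,32,90),(-22,32,-90),(22,32,-90)])/1000
for sgn in (1,):
    def f(x):
        Rm=B0@R.from_rotvec(x[3:]).as_matrix()
        return np.r_[(proj(K,H,o@Rm.T+[x[0],x[1],x[2]+.044])-u).ravel(), x[:3]/.003, x[3:]/.03]
    s=least_squares(f,np.zeros(6));print(s.x,s.fun[:8].round(1))
# sim of path
s=st();M=R.from_rotvec(s["tool_rot"]).as_matrix();p=s["position"];q=s["joint_positions"]
for k in("wide",):
    pt,Mt,cc=target(k)
    pre=pt-W[:3,0]*.08
    r=wplan(M,p,pre,-.336,14); print("pre",pre);print(r)
    for row in r:
        p=p+M@np.array(row[1:4])/100; M=M@rz(row[4]); q=ik(p,M,q,reg=1e-2); a,_=fk(q,G); print(q,np.linalg.norm(a-p).round(4))
E
```

```text
[-0.0022  0.0012  0.0045 -0.0014 -0.0014  0.0009] [-0.4 -0.1  0.4  0.  -0.5 -0.   0.4 -0. ]
pre [ 0.4995 -0.2511  0.2071]
[[1, -2.96, -1.1, 3.95, -0.024], [1, -2.93, -1.17, 3.95, -0.024], [1, -2.9, -1.24, 3.95, -0.024], [1, -2.87, -1.31, 3.95, -0.024], [1, -2.84, -1.38, 3.95, -0.024], [1, -2.81, -1.45, 3.95, -0.024], [1, -2.77, -1.52, 3.95, -0.024], [1, -2.73, -1.58, 3.95, -0.024], [1, -2.69, -1.65, 3.95, -0.024], [1, -2.65, -1.71, 3.95, -0.024], [1, -2.61, -1.77, 3.95, -0.024], [1, -2.57, -1.84, 3.95, -0.024], [1, -2.52, -1.9, 3.95, -0.024], [1, -2.48, -1.96, 3.95, -0.024]]
[-0.1732 -0.2619  0.071   0.9454 -0.0941  1.9418 -0.1815] 0.0001
[ 0.0928 -0.3    -0.0098  1.0887 -0.2057  1.8682 -0.026 ] 0.0031
[ 0.3368 -0.3    -0.0909  1.1809 -0.3029  1.8327  0.1299] 0.0108
[ 0.4471 -0.3    -0.1125  1.2758 -0.3444  1.7849  0.2511] 0.0166
[ 0.5206 -0.3    -0.1189  1.3739 -0.3713  1.7254  0.3639] 0.0202
[ 0.5828 -0.3    -0.1228  1.4735 -0.3945  1.6559  0.4745] 0.0214
[ 0.6374 -0.3    -0.1263  1.5735 -0.416   1.5773  0.5827] 0.0204
[ 0.6846 -0.3    -0.1296  1.6726 -0.4366  1.49    0.6876] 0.0173
[ 0.7243 -0.3    -0.1326  1.7702 -0.4567  1.3946  0.7885] 0.0121
[ 0.7532 -0.3    -0.1329  1.8657 -0.4762  1.2913  0.8837] 0.0047
[ 0.7542 -0.2739 -0.1155  1.9374 -0.488   1.1938  0.971 ] 0.0
[ 0.7554 -0.2114 -0.0973  1.9772 -0.5025  1.1114  1.0629] 0.0
[ 0.7584 -0.1381 -0.0802  2.0059 -0.5236  1.0305  1.1596] 0.0
[ 0.7647 -0.0546 -0.0657  2.0228 -0.5525  0.9528  1.2617] 0.0
```

```bash
sed -i 's/dg=.044/dg=.047/' sim.py
python3 - <<'E'
from sim import *
s=st();M=R.from_rotvec(s["tool_rot"]).as_matrix();p=s["position"];q=s["joint_positions"]
pt,Mt,cc=target("wide"); pre=pt-W[:3,0]*.06+Mt[:,0]*.002
for tgt,sp,n in(([.47,0,.68],-.08,4),([.52,-.12,.50],-.1,5),([.51,-.24,.33],-.1,5),(pre,-.056,3)):
    r=wplan(M,p,tgt,sp,n);print(tgt,r)
    for row in r:
        p=p+M@np.array(row[1:4])/100; M=M@rz(row[4]); q=ik(p,M,q,reg=1e-2); a,_=fk(q,G); print(q.round(2),np.linalg.norm(a-p).round(4))
E
```

```text
[0.47, 0, 0.68] [[1, -2.08, 0.49, 4.21, -0.02], [1, -2.09, 0.45, 4.21, -0.02], [1, -2.1, 0.4, 4.21, -0.02], [1, -2.11, 0.36, 4.21, -0.02]]
[-0.17 -0.22  0.06  0.9  -0.09  1.95 -0.2 ] 0.0001
[-0.17 -0.25  0.09  1.03 -0.1   1.85 -0.13] 0.0001
[-0.16 -0.27  0.13  1.14 -0.11  1.76 -0.07] 0.0001
[-0.16 -0.28  0.16  1.24 -0.11  1.68 -0.01] 0.0001
[0.52, -0.12, 0.5] [[1, -2.94, -0.84, 3.22, -0.02], [1, -2.92, -0.9, 3.22, -0.02], [1, -2.9, -0.95, 3.22, -0.02], [1, -2.89, -1.01, 3.22, -0.02], [1, -2.86, -1.07, 3.22, -0.02]]
[-0.14 -0.3   0.19  1.33 -0.13  1.61  0.07] 0.0001
[-0.03 -0.3   0.18  1.41 -0.17  1.55  0.18] 0.0004
[ 0.   -0.3   0.2   1.49 -0.19  1.49  0.27] 0.0001
[ 0.01 -0.29  0.24  1.56 -0.21  1.42  0.35] 0.0
[ 0.01 -0.28  0.29  1.61 -0.22  1.36  0.44] 0.0
[0.51, -0.24, 0.33] [[1, -2.64, -2.07, 2.48, -0.02], [1, -2.6, -2.12, 2.48, -0.02], [1, -2.55, -2.17, 2.48, -0.02], [1, -2.51, -2.22, 2.48, -0.02], [1, -2.47, -2.27, 2.48, -0.02]]
[ 0.02 -0.28  0.33  1.68 -0.24  1.31  0.53] 0.0
[ 0.03 -0.27  0.38  1.73 -0.25  1.26  0.62] 0.0
[ 0.04 -0.25  0.43  1.78 -0.28  1.22  0.72] 0.0
[ 0.04 -0.22  0.49  1.83 -0.31  1.17  0.82] 0.0
[ 0.05 -0.18  0.54  1.86 -0.35  1.13  0.93] 0.0001
[ 0.5142 -0.2448  0.2197] [[1, -0.34, -1.75, 3.22, -0.0187], [1, -0.3, -1.75, 3.22, -0.0187], [1, -0.27, -1.76, 3.22, -0.0187]]
[ 0.05 -0.16  0.56  1.92 -0.38  1.06  1.  ] 0.0
[ 0.05 -0.13  0.58  1.97 -0.42  1.    1.08] 0.0
[ 0.05 -0.09  0.6   2.01 -0.47  0.94  1.16] 0.0001
```

Run:
```python
from sim import *
s=st();M=R.from_rotvec(s["tool_rot"]).as_matrix();p=s["position"];q=s["joint_positions"]
pt,Mt,cc=target("wide"); pre=pt-W[:3,0]*.06+Mt[:,0]*.002
Wi=np.linalg.inv(W)
for tgt,sp,n in(([.53,0.02,.66],-.08,5),([.57,-.1,.50],-.1,4),([.52,-.24,.33],-.1,5),(pre,-.056,3)):
    r=wplan(M,p,tgt,sp,n);print(tgt,r)
    for row in r:
        p=p+M@np.array(row[1:4])/100; M=M@rz(row[4]); q=ik(p,M,q,reg=1e-2); a,_=fk(q,G); print(q.round(2),np.linalg.norm(a-p).round(4),"ctr in W",ap(Wi,p+M[:,2]*.047)[0].round(3))
```

```text
[0.53, 0.02, 0.66] [[1, -1.34, 1.22, 4.35, -0.016], [1, -1.36, 1.2, 4.35, -0.016], [1, -1.38, 1.18, 4.35, -0.016], [1, -1.4, 1.16, 4.35, -0.016], [1, -1.42, 1.13, 4.35, -0.016]]
[-0.17 -0.2   0.05  0.87 -0.09  1.95 -0.21] 0.0001 ctr in W [0.087 0.317 0.511]
[-0.17 -0.21  0.07  0.98 -0.1   1.86 -0.16] 0.0001 ctr in W [0.094 0.301 0.468]
[-0.16 -0.22  0.09  1.08 -0.1   1.77 -0.11] 0.0001 ctr in W [0.101 0.285 0.424]
[-0.16 -0.21  0.11  1.16 -0.11  1.68 -0.07] 0.0 ctr in W [0.108 0.269 0.38 ]
[-0.15 -0.19  0.13  1.22 -0.12  1.6  -0.02] 0.0 ctr in W [0.115 0.252 0.337]
[0.57, -0.1, 0.5] [[1, -3.59, -1.02, 3.47, -0.025], [1, -3.56, -1.11, 3.47, -0.025], [1, -3.53, -1.2, 3.47, -0.025], [1, -3.5, -1.29, 3.47, -0.025]]
[-0.14 -0.21  0.18  1.32 -0.14  1.53  0.08] 0.0001 ctr in W [0.097 0.221 0.301]
[-0.12 -0.22  0.23  1.41 -0.16  1.46  0.17] 0.0 ctr in W [0.078 0.189 0.266]
[-0.11 -0.21  0.28  1.49 -0.18  1.39  0.28] 0.0 ctr in W [0.059 0.158 0.231]
[-0.1  -0.2   0.33  1.55 -0.21  1.33  0.38] 0.0 ctr in W [0.04  0.126 0.196]
[0.52, -0.24, 0.33] [[1, -2.91, -2.8, 2.04, -0.02], [1, -2.85, -2.85
[... 183 characters left out ...]
.175]
[-0.07 -0.22  0.43  1.69 -0.25  1.24  0.58] 0.0 ctr in W [-0.024  0.078  0.154]
[-0.05 -0.21  0.48  1.75 -0.27  1.2   0.68] 0.0 ctr in W [-0.057  0.054  0.133]
[-0.04 -0.2   0.54  1.8  -0.3   1.16  0.8 ] 0.0 ctr in W [-0.089  0.03   0.113]
[-0.02 -0.17  0.6   1.85 -0.34  1.12  0.92] 0.0001 ctr in W [-0.121  0.006  0.092]
[ 0.5142 -0.2448  0.2197] [[1, -0.26, -2.03, 3.06, -0.0187], [1, -0.22, -2.04, 3.06, -0.0187], [1, -0.18, -2.04, 3.06, -0.0187]]
[-0.02 -0.16  0.62  1.91 -0.37  1.06  0.99] 0.0 ctr in W [-0.141  0.005  0.061]
[-0.02 -0.13  0.64  1.96 -0.4   1.    1.07] 0.0 ctr in W [-0.162  0.004  0.031]
[-0.03 -0.1   0.66  2.02 -0.45  0.94  1.15] 0.0001 ctr in W [-0.182  0.003 -0.   ]
```

Request:
play_rows(
  motion=[
    [1,-1.34,1.22,4.35,-0.016],
    [1,-1.36,1.2,4.35,-0.016],
    [1,-1.38,1.18,4.35,-0.016],
    [1,-1.4,1.16,4.35,-0.016],
    [1,-1.42,1.13,4.35,-0.016],
  ],
)

```text
time: 9.15
position: [0.5324, 0.0209, 0.6556]
tool_rot: [1.963, 2.029, 0.663]
ft_force: [0.2, 1.5, -1.4]
grip_width: 0.502
```

```bash
python3 now.py
python3 - <<'E'
from sim import *
s=st();M=R.from_rotvec(s["tool_rot"]).as_matrix();p=s["position"];q=s["joint_positions"]
pt,Mt,cc=target("wide"); print("rel",R.from_matrix(M.T@Mt).as_rotvec())
pre=pt-W[:3,0]*.06+Mt[:,0]*.002
Wi=np.linalg.inv(W)
for tgt,sp,n in(([.53,-.11,.50],-.1,4),([.505,-.24,.33],-.1,5),(pre,-.056,3)):
    r=wplan(M,p,tgt,sp,n);print(tgt,r)
    for row in r:
        p=p+M@np.array(row[1:4])/100; M=M@rz(row[4]); q=ik(p,M,q,reg=1e-2); a,_=fk(q,G); print(q.round(2),np.linalg.norm(a-p).round(4),"ctr in W",ap(Wi,p+M[:,2]*.047)[0].round(3))
E
```

```text
t 9.15 p [0.5324 0.0209 0.6556] rv [1.9633 2.0293 0.663 ] tilt (np.float64(29.770037563530504), np.float64(0.3143693547911115)) az 0.03918571706212628 r 0.5327899156037518
q [-0.1511 -0.1811  0.1293  1.2204 -0.1224  1.6007 -0.0198] mod [0.0022 0.0007 0.0006] F [ 0.2018  1.5003 -1.4305] 0.501870007937502
rel [-0.0062 -0.0148 -0.2544]
[0.53, -0.11, 0.5] [[1, -3.77, -1.89, 2.85, -0.025], [1, -3.72, -1.98, 2.85, -0.025], [1, -3.67, -2.07, 2.85, -0.025], [1, -3.61, -2.16, 2.85, -0.025]]
[-0.13 -0.22  0.18  1.34 -0.14  1.53  0.08] 0.0001 ctr in W [0.087 0.221 0.303]
[-0.12 -0.25  0.23  1.44 -0.15  1.47  0.18] 0.0001 ctr in W [0.059 0.19  0.274]
[-0.11 -0.27  0.29  1.53 -0.17  1.41  0.28] 0.0 ctr in W [0.032 0.159 0.245]
[-0.1  -0.27  0.35  1.6  -0.19  1.35  0.39] 0.0 ctr in W [0.004 0.128 0.216]
[0.505, -0.24, 0.33] [[1, -2.78, -2.34, 2.31, -0.02], [1, -2.74, -2.39, 2.31, -0.02], [1, -2.69, -2.45, 2.31, -0.02], [1, -2.64, -2.5, 2.31, -0.02], [1, -2.59, -2.55, 2.31, -0.02]]
[-0.09 -0.28  0.39  1.67 -0.2   1.31  0.48] 0.0 ctr in W [-0.024  0.104  0.193]
[-0.08 -0.28  0.45  1.73 -0.21  1.26  0.58] 0.0 ctr in W [-0.051  0.081  0.169]
[-0.07 -0.27  0.5   1.78 -0.24  1.21  0.68] 0.0 ctr in W [-0.079  0.057  0.146]
[-0.06 -0.24  0.57  1.83 -0.27  1.17  0.79] 0.0 ctr in W [-0.106  0.033  0.123]
[-0.06 -0.21  0.63  1.87 -0.31  1.13  0.9 ] 0.0001 ctr in W [-0.134  0.01   0.099]
[ 0.5142 -0.2448  0.2197] [[1, -0.37, -1.59, 3.32, -0.0187], [1, -0.34, -1.59, 3.32, -0.0187], [1, -0.31, -1.6, 3.32, -0.0187]]
[-0.06 -0.18  0.66  1.92 -0.34  1.06  0.97] 0.0 ctr in W [-0.15   0.007  0.066]
[-0.07 -0.15  0.68  1.97 -0.38  1.    1.05] 0.0001 ctr in W [-0.166  0.005  0.033]
[-0.07 -0.1   0.71  2.01 -0.44  0.94  1.14] 0.0001 ctr in W [-0.182  0.003 -0.   ]
```

Request:
play_rows(
  motion=[
    [1,-3.77,-1.89,2.85,-0.025],
    [1,-3.72,-1.98,2.85,-0.025],
    [1,-3.67,-2.07,2.85,-0.025],
    [1,-3.61,-2.16,2.85,-0.025],
    [1,-2.78,-2.34,2.31,-0.02],
    [1,-2.74,-2.39,2.31,-0.02],
    [1,-2.69,-2.45,2.31,-0.02],
    [1,-2.64,-2.5,2.31,-0.02],
    [1,-2.59,-2.55,2.31,-0.02],
    [1,-0.37,-1.59,3.32,-0.0187],
    [1,-0.34,-1.59,3.32,-0.0187],
    [1,-0.31,-1.6,3.32,-0.0187],
    [1,0,0,0,0],
    [1,0,0,0,0],
  ],
)

```text
time: 10.9
position: [0.5147, -0.2452, 0.224]
tool_rot: [1.661, 2.222, 0.607]
ft_force: [0.1, 0.1, -1.6]
grip_width: 0.506
```

```bash
python3 now.py
python3 - <<'E'
from sim import *
from bench import optics
s=st();M=R.from_rotvec(s["tool_rot"]).as_matrix();p=s["position"]
pt,Mt,cc=target("wide"); print("rel",R.from_matrix(M.T@Mt).as_rotvec()); Wi=np.linalg.inv(W); ctr=p+M@[-.002,.001,.047]; print("ctr W",ap(Wi,ctr))
a=wrist('w6')
Cb=np.eye(4);Cb[:3,:3]=M@B0;Cb[:3,3]=ctr
ims=[]
for n,(x,y) in dict(scene=(160,140),top=(310,80)).items():
    im=optics.get_image(n)[:,:,::-1].copy(); raw=im.copy(); K,T=cal(n)
    draw(im,K,T,ap(Cb,box(-.022,.022,-.032,.032,-.09,.09)),(0,0,255)); draw(im,K,T,ap(W,box(0,.05,-.036,.036,-.038,.038)),(255,255,0))
    for i in(raw,im): ims.append(cv2.resize(i[y:y+110,x:x+140],(400,300),interpolation=cv2.INTER_CUBIC))
cv2.imwrite("pics/m6.png",np.vstack([np.hstack(ims[:2]),np.hstack(ims[2:])]))
E
```

```text
t 10.9 p [ 0.5147 -0.2452  0.224 ] rv [1.661  2.2221 0.607 ] tilt (np.float64(30.05801357002137), np.float64(0.31073679706481333)) az -0.4445366878991448 r 0.5701308260682435
q [-0.0382 -0.1004  0.6701  2.0045 -0.4464  0.9449  1.1412] mod [0.0023 0.0004 0.0014] F [ 0.1038  0.102  -1.5641] 0.50570617243986
rel [ 0.0008 -0.0137  0.    ]
ctr W [[-0.1785  0.0001  0.0035]]
t 10.9 p [ 0.5147 -0.2452  0.224 ] rv [1.661  2.2221 0.607 ] q [-0.0382 -0.1004  0.6701  2.0045 -0.4464  0.9449  1.1412] F [ 0.1038  0.102  -1.5641] g 0.50570617243986
```

View pics/m6.png

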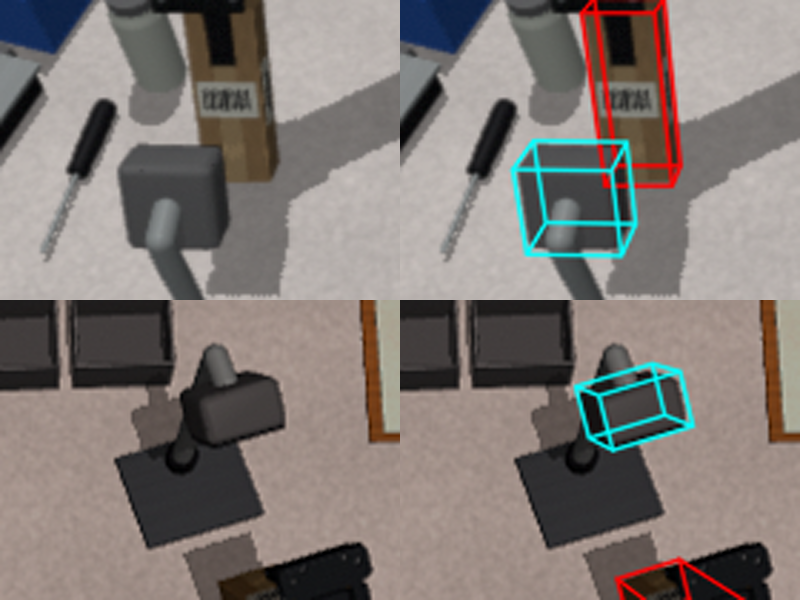

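View pics/w6.png

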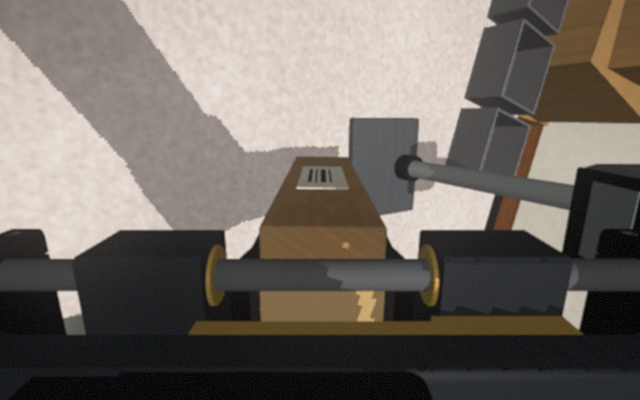

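The leaned carton sits square before the window. The wide label shows at crop (228,97) facing the head, and the wireframes line up. Measured centre in the window frame is (-178, 0, +3.5) mm, so I move in 5.65 cm, trim z and hold.

Request:
play_rows(
  motion=[
    [1,0,1.9,0.15,0],
    [1,0,1.9,0.1,0],
    [1,0,1.85,0.1,0],
    [1,0,0,0,0],
    [1,0,0,0,0],
  ],
)

```text
time: 11.68
position: [0.5624, -0.2318, 0.2487]
tool_rot: [1.662, 2.221, 0.607]
ft_force: [0.4, 0.6, -2.0]
grip_width: 0.503
```

```bash
cat > chk.py <<'E'
from sim import *
import sys
from bench import optics
k,nm=sys.argv[1:3]
s=st();M=R.from_rotvec(s["tool_rot"]).as_matrix();p=s["position"]
pt,Mt,cc=target(k); print("t",s["time"],"rel rot",R.from_matrix(M.T@Mt).as_rotvec()); Wi=np.linalg.inv(W); ctr=p+M@[-.002,.001,.047]
L=M@B0@([.022,0,0] if k=="wide" else [0,.032,0])
print("ctr W",ap(Wi,ctr),"label W",ap(Wi,ctr+L),"need tool cm",M.T@(W[:3,:3]@(np.array([-.1,0,0])-ap(Wi,ctr+L)[0]))*100,"q",s["joint_positions"],"F",s["ft_force"],"qd",abs(s["qd"]).max(),s["grip_width"])
Cb=np.eye(4);Cb[:3,:3]=M@B0;Cb[:3,3]=ctr
ims=[]
for n,(x,y) in dict(scene=(160,140),top=(310,80)).items():
    im=optics.get_image(n)[:,:,::-1].copy(); raw=im.copy(); K,T=cal(n); cv2.imwrite(f"pics/{nm}_{n}.png",raw)
    draw(im,K,T,ap(Cb,box(-.022,.022,-.032,.032,-.09,.09)),(0,0,255)); draw(im,K,T,ap(W,box(0,.05,-.036,.036,-.038,.038)),(255,255,0))
    for i in(raw,im): ims.append(cv2.resize(i[y:y+110,x:x+140],(400,300),interpolation=cv2.INTER_CUBIC))
cv2.imwrite(f"pics/{nm}.png",np.vstack([np.hstack(ims[:2]),np.hstack(ims[2:])]))
E
python3 chk.py wide m7
```

```text
t 11.675 rel rot [ 0.0006 -0.0134 -0.0008]
ctr W [[-0.1232 -0.0004  0.0001]] label W [[-0.1012 -0.0004  0.0001]] need tool cm [0.0422 0.1224 0.0128] q [-0.0701 -0.039   0.6408  1.9103 -0.4609  0.9654  1.0689] F [ 0.364   0.5914 -2.0011] qd 0.012543217042831357 0.5033710118807457
```

View pics/m7.png

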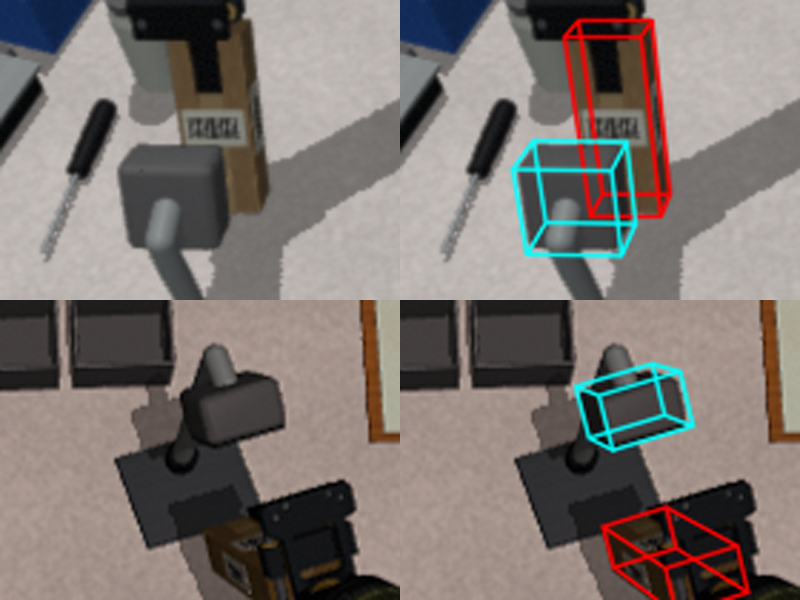

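The wide label is 101 mm from the window, centred to under 1 mm and 0.8° off square. I hold it about 1.4 s, then do the quarter turn, backing off 1 cm.

Request:
play_rows(
  motion=[
    [1,0,0.1,0,0],
    [1,0,0,0,0],
    [1,0,0,0,0],
    [1,0,0,0,0],
    [1,0,0,0,0],
    [1,0,0,0,0],
    [1,0,0,0,0],
    [1,0,0,0,0],
    [1,0,0,0,0],
    [1,0,0,0,0],
    [1,0,0,0,0],
    [1,0,0,0,0],
  ],
)

```text
time: 13.28
position: [0.5636, -0.2315, 0.2497]
tool_rot: [1.661, 2.221, 0.608]
ft_force: [-0.5, 0.1, -2.0]
grip_width: 0.502
```

Request:
play_rows(
  motion=[
    [1,0,-1,0,0.1],
    [1,0,0,0,0.16],
    [1,0,0,0,0.16],
    [1,0,0,0,0.16],
    [1,0,0,0,0.16],
    [1,0,0,0,0.16],
    [1,0,0,0,0.16],
    [1,0,0,0,0.16],
    [1,0,0,0,0.16],
    [1,0,0,0,0.12],
    [1,0,0,0,0.07],
    [1,0,0,0,0],
    [1,0,0,0,0],
  ],
)

```text
time: 14.9
position: [0.5553, -0.2339, 0.2447]
tool_rot: [-2.923, -0.424, -0.784]
ft_force: [0.1, 0.5, -2.0]
grip_width: 0.503
```

```bash
python3 chk.py tall m8; python3 -c "
from h import *
wrist('w8')"
```

```text
t 14.9 rel rot [-0.0132 -0.0017  0.0013]
ctr W [[-0.1346  0.0006  0.0004]] label W [[-0.1026  0.0006  0.0004]] need tool cm [0.2577 0.0635 0.0413] q [-0.017  -0.0455  0.5979  1.9249 -0.4648  0.9614 -0.4852] F [ 0.0851  0.5482 -2.0243] qd 0.0037320794864100985 0.503088598553008
t 15.0 p [ 0.5553 -0.2339  0.2447] rv [-2.9232 -0.4234 -0.7836] q [-0.0171 -0.0455  0.5979  1.9249 -0.4647  0.9614 -0.4856] F [-0.1921 -0.6797 -1.5345] g 0.5066957523542049
```

View pics/m8.png

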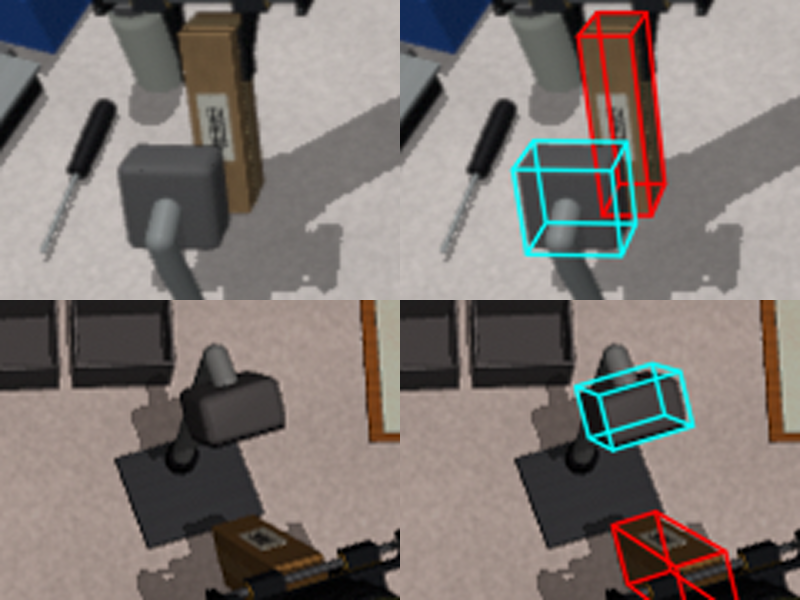

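View pics/w8.png

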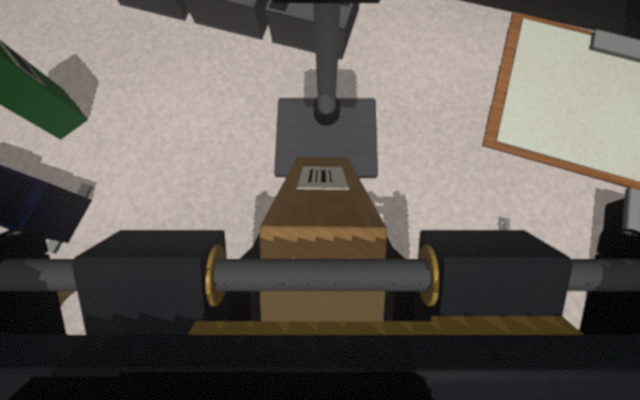

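The tall label faces the window (crop (215,128)), at 102.6 mm and centred. In the wrist view the foot is symmetric about the carton (276–377 against 261–386). I trim 2.5 mm and hold, then check the whole bench.

Request:
play_rows(
  motion=[
    [1,0.25,0.05,0,0],
    [1,0,0,0,0],
    [1,0,0,0,0],
    [1,0,0,0,0],
    [1,0,0,0,0],
    [1,0,0,0,0],
    [1,0,0,0,0],
    [1,0,0,0,0],
    [1,0,0,0,0],
    [1,0,0,0,0],
    [1,0,0,0,0],
    [1,0,0,0,0],
  ],
)

```text
time: 16.55
position: [0.5575, -0.2337, 0.246]
tool_rot: [-2.923, -0.422, -0.783]
ft_force: [0.3, 0.1, -1.5]
grip_width: 0.504
```

```bash
python3 chk.py tall m9; python3 now.py
```

```text
t 16.55 rel rot [-0.0132 -0.0018  0.0001]
ctr W [[-0.132   0.0001  0.0004]] label W [[-0.1     0.0001  0.0004]] need tool cm [0.004  0.0105 0.044 ] q [-0.018  -0.0419  0.5973  1.9196 -0.4659  0.9632 -0.4885] F [ 0.2977  0.1122 -1.4964] qd 0.002499281085346441 0.5039803765677671
t 16.65 p [ 0.5576 -0.2337  0.246 ] rv [-2.9231 -0.4223 -0.7835] tilt (np.float64(30.111535868940095), np.float64(0.3096645585902132)) az -0.39694125581271783 r 0.6045576549569947
q [-0.018  -0.0419  0.5972  1.9196 -0.466   0.9631 -0.4885] mod [0.0024 0.0004 0.0013] F [-0.3582 -0.1133 -2.1605] 0.5012407133444263
```

View pics/m9_scene.png

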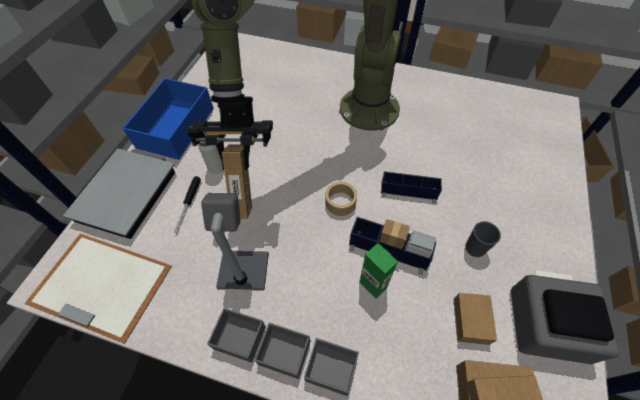

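The bench is unchanged: the rack at (393,243) has its pocket emptied and both bystanders in place, and the green carton, tape, pot, jar and screwdriver are where they were. The carton is held still before the scanner. Handing in.

```bash
python3 -c "
from bench import ticket
print(ticket.close_job())"
```

```text
the job is handed in; nothing more can be done
None
```

I showed the wide label to the window for about 1.5 s, then turned the carton a quarter turn and showed it the tall label. The job is handed in with the arm still holding the carton, tall label facing the window, at about 16.7 s of the 48 s allowed.

- **Lean:** the moves only shift and spin the tool, so I got the 30° by driving the arm up past joint 6's limit until the tool tipped outward.
- **Wide label:** the last check before the hold put it 101 mm from the window and within 1 mm of centre. I then moved it 1 mm closer.
- **Tall label at the end:** it sits 100 mm from the window and within 1 mm of centre. The lean is 30.1°.
- **Hold:** the grip opening stayed at 44 mm, a picture comparison after leaning showed no slip, and the outside force was about 2 N. Nothing on the bench or in the rack looks disturbed.

**What fell short or disagreed:**
- **Squareness:** about 0.8° remained in both poses, because the direction of the lean was slightly off and the moves could not correct it.
- **Position accuracy:** the distances rest on my fit of the scanner's foot in the camera views, good to a few millimetres. The scanner head looked about 2 mm smaller on each side than its stated size, which I put down to rounded corners.
- **Carton angle:** the overhead and wrist views disagreed on the carton's starting angle (+0.01 against -0.05 rad). I used the wrist view, and the grasp matched it.

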